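Turn a circulation fan's impeller by hand to check that it runs free

ROBOT

A 6-joint arm with a two-finger parallel gripper is mounted at the origin on a cart in front of the work surface, level with it; the furniture and walls round the work are solid. World frame = base frame: x ahead of the robot, y to its left, z up, the work surface at z = 0. Lengths are in mm, angles in rad, forces in N, time in s.
With the tool pointing down it reaches from about 225 to 875 mm from the base axis. Payload 3.4 kg.
Tool frame: the origin (TCP) lies on the centre line of the jaws, within the pads' length; the fingertips stand 8 mm ahead of it and the grasp point (between the pads) lies 11 mm behind it (manip.tip_reach is the distance from the TCP to the fingertips, in mm); z points along the fingers, y is the line along which they close (so a half turn about z gives the same grasp; the last joint's range is limited). The gripper opens to 85 mm and grips with 20 to 120 N. Pads are 22 mm wide; open, the fingers measure 114 mm over their backs; the gripper's body (76 mm by 85 mm) begins 54 mm behind the grasp point. The pads swing forward as they close: fully open they stand 13 mm farther back than shut.
Start: joints at [-1.38, 0.276, 1.505, -0, 1.361, -0.121], TCP at [176.393, -547.309, 239.328] pointing down, gripper open.
Joint ranges: [-2.89, 2.89], [-0.75, 2.08], [0.22, 2.7], [-1.18, 4.32], [0.11, 2.71], [-2.7, 2.7]. Speed limits (rad/s): [2.57, 2.57, 3.14, 3.14, 3.14, 3.14].

INTERFACE

Orientations are given as a unit quaternion [x, y, z, w].
In Python, from cell import manip gives the robot as it stands. Calls block until the motion is done:
- manip.move_to(position, orientation): joint-space move of the TCP to a pose.
- manip.movel(position, vel=150, frame=None, stop_force=None): straight line of the TCP; frame=None keeps the orientation; vel is the mean speed in mm/s. With stop_force (N) it stops when the force on the tool has changed by that much, and returns True; else False.
- manip.goto_joints(angles): joint-space move.
- manip.set_gripper(opening, grasp_force=None): finger opening in mm; grasp_force is the grip in N (None keeps the last); returns when the fingers have stopped.
- manip.dwell(seconds).
- manip.solve_ik(position, orientation): joint angles nearest the present ones, or None.
- manip.read_camera(name): name is "scene" or "top"; returns the picture (384x512x3 uint8, red, green, blue); there is no depth.
- manip.camera_info(name): a dict with "camera_matrix" (3x3 intrinsics, pixels), "eye" and "orientation" of the camera in the world. Camera axes: x right, y up, looking along -z (the intrinsics and any distortion apply to the point x, -y, -z); pixel columns grow to the right and rows downward; lengths in mm; the calibration is good to about 2 mm. A picture is of the moment at which its call begins. camera_info takes no time and is no camera call.
A pose or a line that the arm cannot do raises manip.PlanningError and nothing moves.
- manip.sign_off(): hands the job in; it is judged then, once.
Readings, each from a call of its own:
- manip.get_clock(): time.
- manip.get_joint_positions(): joint angles.
- manip.get_dq(): joint speeds.
- manip.get_tau(): joint torques, N m.
- manip.get_tcp_pos(): TCP position.
- manip.get_orientation(): TCP orientation.
- manip.get_force(): force on the tool from outside, world axes, zero at the start.
- manip.get_moment(): the same for the moment, N m.
- manip.get_finger_gap(): finger opening in mm.
- manip.get_grasp_force(): force on a finger pad.
Only numpy, scipy, OpenCV 4.12 (cv2) and the standard library are available. Lean on these libraries where they do the work, as an engineer would, in place of code of your own. Each camera call takes 0.05 s, during which the arm holds its last target. There are 200 camera calls.

TASK

Pull the lock pin out of the fan's bracket and put it in the small green tray. Then, with a fingertip resting lightly on the smooth black back plate, drag the impeller round clockwise (seen from above) by one full turn, until its index strip is back at the casing's pointer, to feel that it runs free; never press so hard that the vanes rub in the casing (12 N is too much). Leave everything else where it stands.

Things in the scene. Friction and masses are not known exactly. Their poses are not given: they have to be found in the camera images.
- fan: Fixed grey round fan casing, 200 mm across, 46 mm high, open at the top. Origin: centre of its underside on the table, on the impeller's vertical axis; z up, x from the axis towards the lock bracket. A small steel pointer lies on the casing's rim on the opposite (-x) side. Inside turns the impeller (see plate_centre).
- plate_centre (a point): Fixed point of the casing on the impeller's axis, 60 mm above the table. Near it is the top of the impeller's smooth black back plate, 178 mm across, nothing on it to hook or grip. Its real height differs from fan to fan, 52 to 67 mm above the table, and is not measured: find it by touch. A preload spring of about 3500 N/m lets it yield straight down (0.3 mm per N); never load it with 12 N.
- impeller (a joint): Impeller angle in rad, growing clockwise seen from above; 0 at the start (lock hole under the bracket's hole, the plate's light radial index strip at the pointer), 6.283 after one turn. Turning takes about 0.07 N m: at 50 mm from the axis 1.5 N of drag, which a fingertip pressing down with 5 to 7 N carries with little slip. It stays where left; the pin blocks it until pulled.
- bracket_hole (a point): Centre of the 11 mm hole, at the top of the steel lock bracket's level arm: 72 mm from the impeller's axis, 87 mm above the table. The arm is 30 mm wide and 7 mm thick and reaches in to 57 mm from the axis, 13 to 28 mm above the back plate; its post stands outside the casing, 106 to 112 mm from the axis.
- lock_pin: Loose 50 g lock pin upright in the bracket's hole. Origin: centre of the underside of its flange (20 mm across, 4 mm thick), which rests on the bracket arm; z along the pin to its grip. Black grip 14 mm across, 4 to 38 mm above the origin; below the origin an 8 mm shank, 46 mm long, through bracket and back plate. It must rise 48 mm to come clear.
- tray: Small green square tray, 185 x 184 mm over the rim, 50 mm high, floor 152 x 152 mm and 2 mm thick. Origin: centre of its underside. It stands left or right of the fan, the tub on the other side.
- tub: Bystander: translucent pink tub, 175 x 160 x 78 mm, origin centre of the underside.
- mug: Bystander: white mug, 83 x 117 x 94 mm, origin centre of the underside.
- clay_pot: Bystander: small clay pot, 65 mm across, 63 mm high, origin centre of the underside.
- tape: Bystander: roll of tape lying flat, 98 mm across, 25 mm high.
- secateurs: Bystander: secateurs lying flat, 195 x 85 x 20 mm, between the robot and the fan.

How it is judged (in metres and radians):
On the way, in this order (a step that is already met when the one before it is completed fails the run):
1. the lock pin lies released in the green tray, the impeller not yet turned (horizontal distance between lock_pin and tray below 0.085 m and height (world z) of lock_pin below 0.055 m and contact force between the fingers and lock_pin below 0.05 N and value of joint impeller below 0.25 rad), for 0.2 s.
2. the impeller has been turned clockwise by a full turn (value of joint impeller above 6.15 rad), for 0.1 s.
At the end, for the whole second after the job is handed in: The impeller stands still one full turn clockwise from its start (index strip at the pointer, within about 7 degrees) and the lock pin lies at rest in the green tray (value of joint impeller between 6.15 and 6.42 rad and velocity of joint impeller between -0.05 and 0.05 rad/s and horizontal distance between lock_pin and tray below 0.085 m and height (world z) of lock_pin below 0.055 m and linear speed of lock_pin below 0.02 m/s); the robot touches nothing.
It fails at once if the impeller is loaded by the fingers with 12 N or more (contact force between the fingers and impeller above 12 N).
It fails at once if the impeller is turned before the pin is in the tray ((value of joint impeller above 0.4 rad or value of joint impeller below -0.4 rad) and horizontal distance between lock_pin and tray above 0.11 m).
It fails at once if a bystander is moved by more than 30 mm (distance of any of tub, mug, clay_pot, tape, secateurs from where it was at the start of the episode above 0.03 m).
It fails at once if the green tray is moved by more than 40 mm (distance of tray from where it was at the start of the episode above 0.04 m).
It also fails if it takes over 72 s, if anything falls off the work surface, if the arm or the gripper's body presses on something with over 40 N, if the wrist force passes 120 N, or if a joint passes its speed limit or range.

## Working session

There is one attempt and no reset: what is moved stays moved. The work goes in short steps, each a Python script; the robot and the scene stay as the last script left them, time stands still between calls to the robot, and variables do not carry over. Pictures are saved under pics/ and viewed, at most 10 in all, crops included, and the job is handed in when it is done.

```bash
mkdir -p pics; ls; python3 - <<'E'
from cell import manip
import cv2
for n in("scene","top"):
    im=manip.read_camera(n); cv2.imwrite(f"pics/{n}0.png",cv2.cvtColor(im,cv2.COLOR_RGB2BGR))
    print(manip.camera_info(n))
print(manip.get_orientation(),manip.get_clock(),manip.tip_reach)
E
```

```text
pics
{'camera_matrix': array([[359.36791067,   0.        , 258.56750025],
       [  0.        , 359.36791067, 191.31756049],
       [  0.        ,   0.        ,   1.        ]]), 'eye': array([-69.36160867, 515.41866685, 526.81500805]), 'orientation': array([-0.2276056 ,  0.43804166,  0.7789237 , -0.38677263])}
{'camera_matrix': array([[447.35382447,   0.        , 259.7301737 ],
       [  0.        , 447.35382447, 194.47622096],
       [  0.        ,   0.        ,   1.        ]]), 'eye': array([ 458.71489106,   67.30049037, 1509.24197723]), 'orientation': array([-0.01760649,  0.02967535,  0.70907136, -0.70429198])}
[ 9.87873995e-01  1.55255629e-01 -2.71335759e-05 -8.12024278e-04] 0.1 8.0
```

View pics/top0.png

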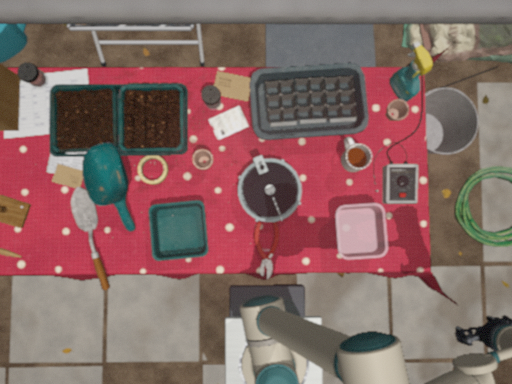

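View pics/scene0.png

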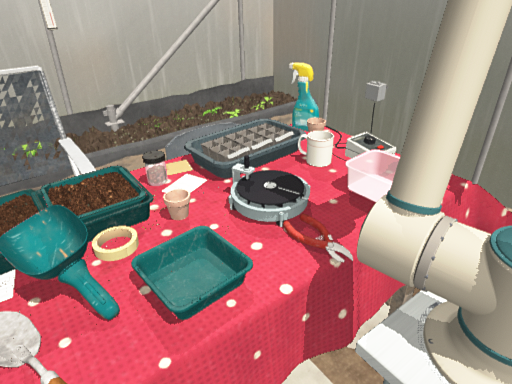

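The top view shows the fan at about (270,190) with its bracket at (260,165), the green tray at (178,230), the tub at (360,232) and the secateurs at (265,260). I'll zoom in on the fan in both views.

```bash
cat > h.py <<'E'
import numpy as np, cv2
from scipy.spatial.transform import Rotation as R
from cell import manip
def ray(n,u,v):
    c=manip.camera_info(n);K=c["camera_matrix"]
    d=np.array([(u-K[0,2])/K[0,0],-(v-K[1,2])/K[1,1],-1])
    return c["eye"],R.from_quat(c["orientation"]).apply(d)
def onz(n,u,v,z):
    e,d=ray(n,u,v); return e+d*(z-e[2])/d[2]
def proj(n,p):
    c=manip.camera_info(n);K=c["camera_matrix"]
    q=R.from_quat(c["orientation"]).inv().apply(np.asarray(p)-c["eye"])
    return np.array([K[0,2]+K[0,0]*q[0]/-q[2],K[1,2]+K[1,1]*q[1]/q[2]])
def down(yaw): # tool x at angle yaw, z down; closing axis y at yaw-90
    return (R.from_euler('z',yaw)*R.from_euler('x',np.pi)).as_quat()
def snap(n,f,box=None,s=1):
    im=manip.read_camera(n)
    if box: x0,y0,x1,y1=box; im=im[y0:y1,x0:x1]
    im=cv2.resize(im,None,fx=s,fy=s,interpolation=cv2.INTER_CUBIC)
    cv2.imwrite("pics/"+f,cv2.cvtColor(im,cv2.COLOR_RGB2BGR))
E
python3 - <<'E'
from h import *
a=cv2.imread("pics/top0.png")[145:230,225:315]; b=cv2.imread("pics/scene0.png")[150:235,220:320]
a=cv2.resize(a,None,fx=4,fy=4,interpolation=2);b=cv2.resize(b,None,fx=4,fy=4,interpolation=2)
cv2.imwrite("pics/crop0.png",np.hstack([a,b]))
print(onz("top",270,190,46),onz("top",178,230,50))
E
```

```text
[571.16221469   8.13066248  46.        ] [442.58172453 307.90533986  50.        ]
```

View pics/crop0.png

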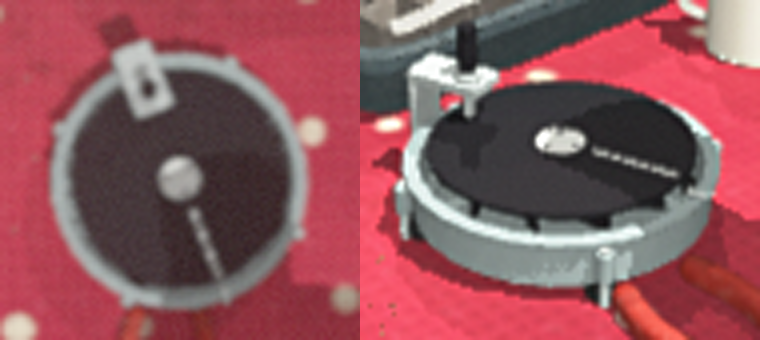

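```bash
python3 - <<'E'
from h import *
im=cv2.imread("pics/top0.png"); hsv=cv2.cvtColor(im,cv2.COLOR_BGR2HSV)
roi=np.zeros(im.shape[:2],np.uint8); cv2.circle(roi,(270,190),42,255,-1)
# red-free region = fan footprint
g=((hsv[...,1]<90)).astype(np.uint8)*255&roi
g=cv2.morphologyEx(g,cv2.MORPH_OPEN,np.ones((5,5)))
cs,_=cv2.findContours(g,0,1);c=max(cs,key=cv2.contourArea)
p=np.array([onz("top",u,v,46)[:2] for u,v in c[:,0]])
from scipy.optimize import least_squares
f=least_squares(lambda q:np.hypot(*(p-q[:2]).T)-q[2],[571,8,100],loss='soft_l1',f_scale=2).x
print("casing",f)
C=f[:2]
hub=onz("top",225+179.5/4-.4,145+179/4-.4,64);print("hub",hub)
strip=onz("top",225+222/4,145+290/4,60);tip=onz("top",225+193/4,145+212/4,60)
for z in(105,125):print("grip top",z,onz("top",225+148/4-.4,145+87/4-.4,z))
arm=onz("top",225+146/4-.4,145+80/4-.4,87);print("arm mid",arm)
print([np.degrees(np.arctan2(*(x[:2]-C)[::-1])) for x in(arm,strip,tip)])
for q,n in(((246.2,156),"tip"),((246.4,168),"base")):
  pass
for z,uv in((125,(246.2,156)),(91,(246.4,167))):print("scene",z,onz("scene",*uv,z))
# tray
m=cv2.inRange(hsv,(75,80,20),(100,255,140)); r=np.zeros_like(m); r[195:265,140:215]=255
cs,_=cv2.findContours(m&r,0,1);c=max(cs,key=cv2.contourArea);b=cv2.minAreaRect(c);print(b,onz("top",*b[0],50))
E
```

```text
casing [573.70566594  10.23840635 105.97670472]
hub [571.90261471  10.5427478   64.        ]
grip top 105 [641.73839764  36.41001821 105.        ]
grip top 125 [639.13167445  36.8499776  125.        ]
arm mid [649.73115931  37.57214848  87.        ]
[np.float64(19.7752312307202), np.float64(-159.5280272298884), np.float64(-158.23957822399467)]
scene 125 [638.58492535  36.40330337 125.        ]
scene 91 [641.86802061  34.83875393  91.        ]
((177.68850708007812, 230.07376098632812), (54.593055725097656, 53.506629943847656), 84.80557250976562) [442.35086585 308.91119195  50.        ]
```

```bash
cat >> h.py <<'E'
C=np.array([572.3,10.4]); A=np.radians(20.5); PIN=C+72*np.array([np.cos(A),np.sin(A)]); TRAY=np.array([442.4,308.9])
E
python3 - <<'E'
from h import *
print(PIN)
q=down(A)
for qq,nm in((q,"a"),(down(A+np.pi),"b")): print(nm,manip.solve_ik([*PIN,200],qq))
az=np.arctan2(TRAY[1],TRAY[0])
for s in(1,-1):
  for k in(0,np.pi):
    r=R.from_rotvec(s*np.radians(40)*np.array([-np.sin(az),np.cos(az),0]))*R.from_quat(down(az+k))
    print(s,k,r.as_matrix()[:,2],manip.solve_ik([*TRAY,60],r.as_quat()))
manip.set_gripper(45)
manip.move_to([*PIN,190],q)
manip.movel([*PIN,140],vel=150)
manip.dwell(.3)
print(manip.get_clock(),manip.get_tcp_pos(),manip.get_joint_positions(),manip.get_force())
a=manip.read_camera("scene")[120:220,200:300];b=manip.read_camera("top")[120:220,215:315]
im=cv2.resize(np.hstack([a,b]),None,fx=4,fy=4,interpolation=2);cv2.imwrite("pics/c1.png",im[...,::-1])
E
```

```text
[639.74039763  35.61493145]
a [-5.29131945e-02  3.96601874e-01  1.42017281e+00 -4.44089210e-16
  1.32481797e+00  1.16009064e+00]
b [-0.05291319  0.39660187  1.42017281  0.          1.32481797 -1.98150202]
1 0 [-0.5270283  -0.3679906  -0.76604444] [ 0.51913923  0.75391695  1.34019987 -0.05893883  1.74329928  1.49133789]
1 3.141592653589793 [-0.5270283  -0.3679906  -0.76604444] [ 0.51913923  0.75391695  1.34019987 -0.05893883  1.74329928 -1.65025477]
-1 0 [ 0.5270283   0.3679906  -0.76604444] [ 0.38406603  0.28922431  2.41667347  2.61054892  0.28771803 -1.23182899]
-1 3.141592653589793 [ 0.5270283   0.3679906  -0.76604444] [0.38406603 0.28922431 2.41667347 2.61054892 0.28771803 1.90976366]
4.0 [640.30340683  35.54304664 141.05365478] [-5.29739335e-02  4.37340835e-01  1.50640187e+00 -9.90154392e-06
  1.19594311e+00  1.16009565e+00] [-0.12186691 -0.28542941 -0.43713357]
```

View pics/c1.png

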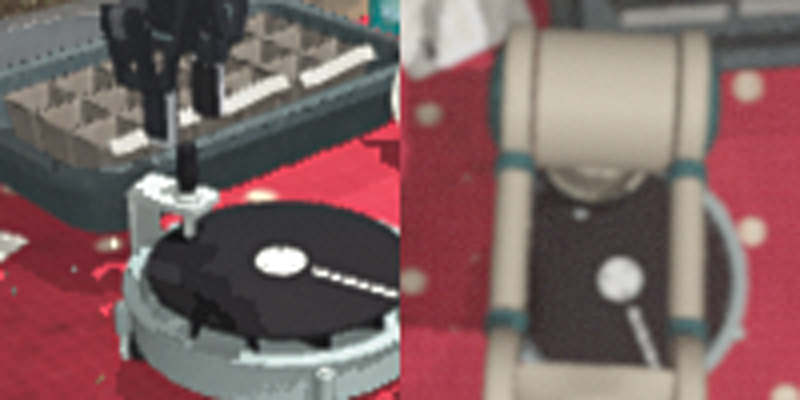

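The scene view shows the two fingertips, at crop pixels (158,135) and (208,112), on either side of the pin top at (187,148), so they are aligned. Next I'll descend, grip and pull.

```bash
python3 - <<'E'
from h import *
print("hit",manip.movel([*PIN,102],vel=80,stop_force=6))
manip.set_gripper(8,30)
p=manip.get_tcp_pos(); print(manip.get_finger_gap(),manip.get_grasp_force(),p,manip.get_force())
print("hit",manip.movel([p[0],p[1],p[2]+12],vel=60,stop_force=10)); print(manip.get_force(),manip.get_finger_gap(),manip.get_grasp_force())
print("hit",manip.movel([p[0],p[1],172],vel=100,stop_force=10)); print(manip.get_force(),manip.get_finger_gap(),manip.get_tcp_pos(),manip.get_clock())
snap("scene","c2.png",(180,80,320,220),4)
E
```

```text
hit False
13.146830073298277 29.238915145397186 [640.20966973  35.60709182 102.71486871] [0.57061202 0.58079641 2.60047466]
hit False
[-0.18246503 -0.24212413 -0.93414494] 12.691135717673438 29.21339124441147
hit False
[0.79633362 0.18330941 0.20114484] 12.862422405758329 [639.70754247  35.62466598 171.47194073] 6.1917
```

View pics/c2.png

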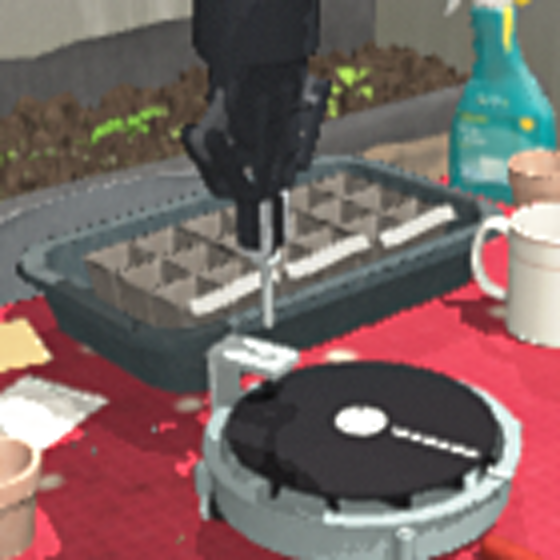

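The pin is clear of the bracket: its shank tip is at crop pixel (268,325), above the arm. On to the tray.

```bash
python3 - <<'E'
from h import *
az=np.arctan2(TRAY[1],TRAY[0]); o=np.array([np.cos(az),np.sin(az)])
q=(R.from_rotvec(np.radians(40)*np.array([-o[1],o[0],0]))*R.from_quat(down(az))).as_quat()
P=TRAY+14*o
manip.movel([639.7,35.6,200],vel=150)
manip.move_to([*P,160],q)
print(manip.get_finger_gap(),manip.get_clock())
print("hit",manip.movel([*P,59],vel=100,stop_force=4)); print(manip.get_force(),manip.get_tcp_pos())
manip.set_gripper(50); manip.dwell(.2)
manip.movel([*P,170],vel=200)
manip.dwell(.2)
print(manip.get_clock(),manip.get_grasp_force())
a=manip.read_camera("scene")[200:340,120:270];b=manip.read_camera("top")[180:280,130:230]
cv2.imwrite("pics/c3.png",cv2.resize(a,None,fx=4,fy=4)[...,::-1])
E
```

```text
12.498048641991375 7.8583
hit False
[ 0.19574873 -0.24097733 -0.17689561] [454.21791154 317.11342284  59.58318531]
10.5667 0.0
```

View pics/c3.png

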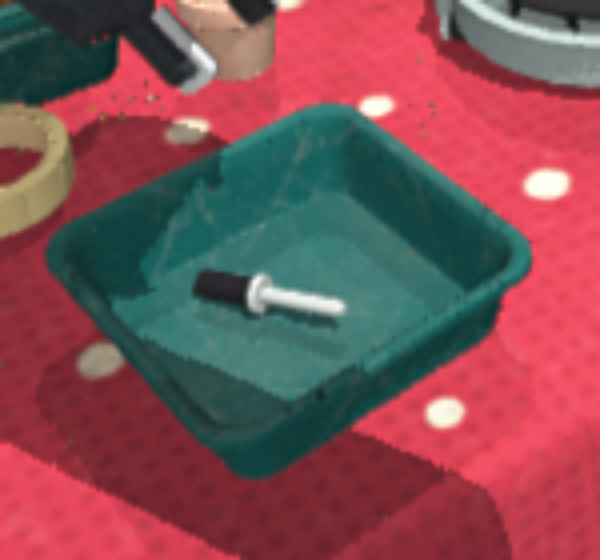

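The pin lies in the tray near its centre, with its flange at crop pixel (260,293). Next I'll shut the gripper, find the plate by touch and drag the first stroke, starting on one side of the bracket and ending on the other.

```bash
cat >> h.py <<'E'
Q=down(A)
def pt(phi,z,r=50): return [C[0]+r*np.cos(phi),C[1]+r*np.sin(phi),z]
def touch(phi):
    "come down on the plate at angle phi; returns force zero"
    manip.movel(pt(phi,82),vel=150); manip.dwell(.3)
    f0=manip.get_force()
    hit=manip.movel(pt(phi,57),vel=15,stop_force=3)
    print("touch",hit,manip.get_tcp_pos(),manip.get_force()-f0); return f0
def drag(phi,total,f0,step=np.radians(12),F=5.5,vel=60):
    "drag clockwise by total rad, regulating the down force by z"
    z=manip.get_tcp_pos()[2]; log=[]; n=int(np.ceil(total/step))
    for i in range(n+1):
        f=manip.get_force()-f0
        log.append(np.round([f[2],np.hypot(f[0],f[1]),z],1))
        if f[2]>9: print("too hard",f); break
        z+=np.clip((f[2]-F)/3.5*.6,-.5,.8)
        if i<n and manip.movel(pt(phi-total*(i+1)/n,z),vel=vel,stop_force=4.5): print("stop",i,manip.get_force()-f0)
    print(np.array(log).tolist())
    p=manip.get_tcp_pos(); manip.movel([p[0],p[1],p[2]+25],vel=100)
    print("clock",manip.get_clock())
E
python3 - <<'E'
from h import *
manip.set_gripper(0,20)
s=A-np.radians(45)
manip.movel([*(manip.get_tcp_pos()[:2]),200],vel=200)
manip.move_to(pt(s,150),Q)
f0=touch(s)
drag(s,np.radians(60),f0)
snap("scene","c4.png",(200,130,330,240),4)
E
```

```text
touch True [617.73571707 -10.30992192  64.08964713] [-2.31371567e-03  2.68790320e-01  4.44890624e+00]
stop 1 [-0.4461831  -2.18798379  4.5159285 ]
stop 2 [-0.73914706 -0.22628081  4.08651796]
stop 3 [-1.2955531  -0.74624206  3.87611512]
stop 4 [-1.02434709 -1.5859897   3.85193392]
[[4.4, 0.3, 64.1], [4.8, 1.5, 63.9], [4.5, 2.2, 63.8], [4.1, 0.8, 63.6], [3.9, 1.5, 63.4], [3.9, 1.9, 63.1]]
clock 16.525
```

View pics/c4.png

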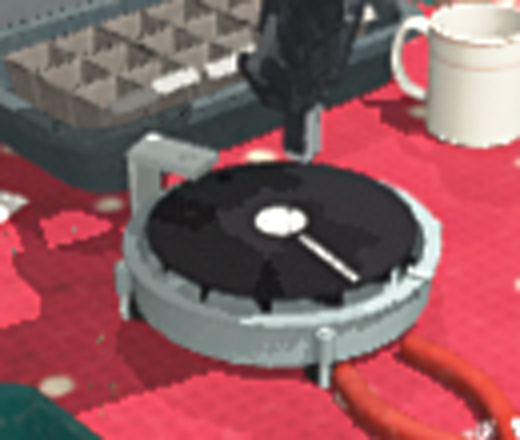

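The strip now points to crop pixel (357,278), so the impeller has turned clockwise by part of a step. Inertial forces tripped the stop guard. I'll add a strip-angle reading and continue more slowly with a higher guard.

```bash
cat >> h.py <<'E'
def strip(zp=57):
    "clockwise angle (deg) of the index strip from the pointer, scene view"
    g=cv2.cvtColor(manip.read_camera("scene"),cv2.COLOR_RGB2GRAY).astype(np.float32)
    th=np.arange(0,360,1.); s=np.zeros(360)
    for r in np.arange(32,58,2):
        uv=np.array([proj("scene",pt(A+np.pi-np.radians(t),zp,r)) for t in th],np.float32)
        s+=cv2.remap(g,uv[:,:1],uv[:,1:],cv2.INTER_LINEAR)[:,0]/13
    top=np.argsort(s)[-6:]; k=s.argmax(); w=(np.arange(-6,7)+k)%360
    e=np.clip(s[w]-np.median(s)-15,0,None); return k+(e*np.arange(-6,7)).sum()/e.sum(), s[k], np.median(s), sorted(top)
E
python3 - <<'E'
from h import *
print(strip())
p=manip.get_tcp_pos(); ph=np.arctan2(p[1]-C[1],p[0]-C[0]); print("finger at",np.degrees(A-ph))
f0=touch(ph)
import h
_m=manip.movel
class W:
    def __getattr__(s,n): return getattr(manip,n)
    def movel(s,p,vel=0,stop_force=None): return _m(p,vel=vel,stop_force=6 if stop_force else None)
h.manip=W()
drag(ph,np.radians(120),f0,step=np.radians(15),vel=45)
print(strip())
p=manip.get_tcp_pos(); print("finger at",np.degrees(A-np.arctan2(p[1]-C[1],p[0]-C[0])))
E
```

```text
Traceback (most recent call last):
  File "h.py", line 47, in strip
    uv=np.array([proj("scene",pt(A+np.pi-np.radians(t),zp,r)) for t in th],np.float32)
                 ~~~~^^^^^^^^^^^^^^^^^^^^^^^^^^^^^^^^^^^^^^^^
  File "h.py", line 11, in proj
    c=manip.camera_info(n);K=c["camera_matrix"]
ValueError: time passes only in moves, steps and waits
```

```bash
python3 - <<'E'
s=open('h.py').read()
s=s.replace('def ray(','INFO={n:manip.camera_info(n) for n in("scene","top")}\ndef ray(',1).replace('c=manip.camera_info(n)','c=INFO[n]')
s=s.replace('vel=60):','vel=45,guard=6):').replace('stop_force=4.5','stop_force=guard')
open('h.py','w').write(s)
E
python3 - <<'E'
from h import *
print(strip())
p=manip.get_tcp_pos(); ph=np.arctan2(p[1]-C[1],p[0]-C[0]); print("finger at",np.degrees(A-ph))
f0=touch(ph)
drag(ph,np.radians(120),f0,step=np.radians(15))
print(strip())
p=manip.get_tcp_pos(); print("finger at",np.degrees(A-np.arctan2(p[1]-C[1],p[0]-C[0])))
E
```

```text
(np.float64(23.425314594096694), np.float64(212.3191909790039), np.float64(44.016263365745544), [np.int64(21), np.int64(22), np.int64(23), np.int64(24), np.int64(25), np.int64(26)])
finger at 75.97535113561906
touch True [600.61231874 -30.76099202  64.10958418] [0.67896039 0.69002281 5.53674735]
[[5.5, 1.0, 64.1], [4.4, 1.7, 64.1], [5.8, 2.2, 63.9], [5.3, 1.9, 64.0], [5.2, 1.3, 63.9], [6.5, 1.2, 63.9], [5.4, 1.9, 64.1], [4.5, 1.3, 64.0], [5.1, 1.8, 63.9]]
clock 22.2667
(np.float64(132.23940070571533), np.float64(125.67728519439697), np.float64(46.161996722221375), [np.int64(130), np.int64(131), np.int64(132), np.int64(133), np.int64(134), np.int64(135)])
finger at 196.9691605642191
```

The finger moved 121° and the impeller turned 109°. I'll finish this stroke up to 315°, then restart at 45° for the rest.

```bash
python3 - <<'E'
from h import *
p=manip.get_tcp_pos(); ph=np.arctan2(p[1]-C[1],p[0]-C[0])
f0=touch(ph)
drag(ph,np.radians(116),f0,step=np.radians(15))
p=manip.get_tcp_pos(); manip.movel([p[0],p[1],135],vel=200)
s=A-np.radians(45); manip.movel(pt(s,135),vel=200)
a=strip(); print(a)
if 215<a[0]<260:
    f0=touch(s); drag(s,np.radians((345-a[0])/.9),f0,step=np.radians(15))
    print(strip())
p=manip.get_tcp_pos(); print("finger at",np.degrees(A-np.arctan2(p[1]-C[1],p[0]-C[0])))
E
```

```text
touch True [522.34165977   7.31659886  64.04106095] [-1.4137425  -0.59356832  6.06637771]
[[6.1, 1.5, 64.0], [6.2, 2.6, 64.1], [5.9, 1.5, 64.3], [5.7, 2.1, 64.3], [5.1, 2.0, 64.4], [5.5, 1.8, 64.3], [5.4, 0.8, 64.3], [4.9, 0.7, 64.3], [4.9, 0.6, 64.2]]
clock 27.8583
(np.float64(231.03777013822247), np.float64(239.41308784484863), np.float64(54.58004021644592), [np.int64(228), np.int64(229), np.int64(230), np.int64(231), np.int64(232), np.int64(233)])
touch True [617.74174099 -10.33023097  64.11506954] [-1.69431488  0.8097261   3.64839947]
[[3.6, 1.9, 64.1], [3.9, 1.6, 63.8], [5.6, 2.1, 63.5], [4.0, 1.5, 63.5], [5.3, 1.4, 63.3], [5.4, 2.0, 63.2], [5.0, 2.0, 63.2], [5.4, 1.4, 63.1], [5.2, 0.9, 63.1], [4.9, 1.4, 63.1]]
clock 34.9417
(np.float64(337.9209533205921), np.float64(150.113055229187), np.float64(39.77189743518829), [np.int64(336), np.int64(337), np.int64(338), np.int64(339), np.int64(340), np.int64(341)])
finger at 171.1624611385014
```

```bash
python3 - <<'E'
import h
from h import *
class Fake:
    def read_camera(s,n): return cv2.imread("pics/scene0.png")[...,::-1].copy()
h.manip=Fake(); z0=strip(); h.manip=manip; print("zero",z0)
zero=(z0[0]+180)%360-180
p=manip.get_tcp_pos(); ph=np.arctan2(p[1]-C[1],p[0]-C[0])
f0=touch(ph); drag(ph,np.radians((360+zero-337.9)/.9),f0,step=np.radians(12))
print(strip())
snap("scene","c5.png",(200,130,330,240),4)
E
```

```text
zero (np.float64(355.6369270058956), np.float64(129.8118977546692), np.float64(56.194974422454834), [np.int64(353), np.int64(354), np.int64(355), np.int64(356), np.int64(357), np.int64(358)])
touch True [528.69255206 -14.08813742  64.04191575] [-0.35730877 -0.1091435   5.06844559]
[[5.1, 0.4, 64.0], [3.5, 1.4, 64.0], [5.1, 0.7, 63.6]]
clock 37.7417
(np.float64(355.8316332886797), np.float64(170.7102632522583), np.float64(41.14081287384033), [np.int64(353), np.int64(354), np.int64(355), np.int64(356), np.int64(357), np.int64(358)])
```

View pics/c5.png

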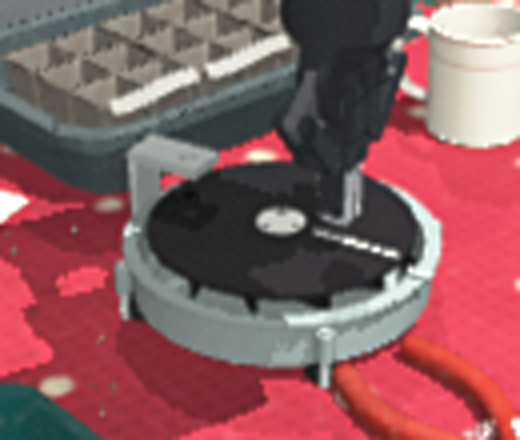

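The strip end at (400,253) sits at the pointer at (420,272), and its reading of 355.8° matches the 355.6° in the first picture. I'll lift away and hand in.

```bash
python3 - <<'E'
from h import *
p=manip.get_tcp_pos(); manip.movel([p[0],p[1],200],vel=120); manip.dwell(.5)
print(strip()[0]); print(manip.sign_off())
E
```

```text
355.8144284759954
the job is handed in; nothing more can be done
None
```

The lock pin lies in the green tray and the impeller is one full turn clockwise with its index strip back at the pointer (355.8° against 355.6° at the start); measured down force stayed under about 7 N, and the job was handed in at roughly 39 s.

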